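# Jack up the bench centrifuge to change its feet

### The job

I am going to change the two left rubber feet of the bench centrifuge. Push the blue ratchet jack snugly into the steel corner at the side of the centrifuge's tray, its base square against both stops, so that its saddle stands under the red-ringed lift point of the yellow lug; then pump the handle until both left feet stand at least 8 mm above the tray, though no more than about a centimetre and a half, and finish holding the handle fully down, because the load drops back a little whenever the handle comes up. Lift only with the jack, do not press on the centrifuge itself, and leave the new feet and the other things on the desk where they are.

Things in the scene. Friction and masses are not known exactly. Their poses are not given: they have to be found in the camera images.
- base_tray: Fixed aluminium tray, 4 mm thick, under the centrifuge. Origin: on the desk straight below the lift pad. x points into the centrifuge (roughly world -y), y roughly world +x, z up. The plate covers x = 47 to 263, y = -106 to 106 mm. Beside it, on the desk, a dark steel L-shaped corner for the jack: when the jack's base touches both stops squarely, the jack's origin and axes coincide with the tray's.
- end_stop (a point): Middle of the flat end stop face of the corner, at (25, 0, 11) mm of the tray; it faces -x of the tray, spans y = -40 to +36 mm and is 22 mm high. The front edge of the jack's base goes against it.
- side_stop (a point): Point on the flat side stop face of the corner, at (-30, 28, 9) mm of the tray; it faces -y of the tray, spans x = -91 to +25 mm and is 18 mm high, with a lead-in 24 mm longer bent outwards. The +y flank of the jack's base goes against it.
- centrifuge: White bench centrifuge, 190 x 200 mm, lid top 160 mm above the desk, 4.5 to 7.5 kg. It only rocks about its right feet, in cups 232 mm from the lift pad along the tray's x. Its wall towards the jack is at x = 60 mm of the tray; a yellow lug, 36 mm wide, 99 to 106 mm above the desk, reaches out from it to x = -18 mm. Origin: on the rocking axis, 4 mm above the desk.
- lift_pad (a point): Centre of the underside of the steel lift pad (20 mm diameter) below the tip of the yellow lug; 91 mm above the desk when the centrifuge stands on its feet. A red ring on top of the lug marks it. When raised by 15 mm it also moves about 6 mm towards the centrifuge.
- left_foot_near (a point): Centre of the underside of the left rubber foot nearer the robot (28 mm diameter), on the jack's side of the centrifuge. z is 4 mm (the top of the tray) when the foot stands down; it rises 0.66 mm per mm of lift at the pad.
- left_foot_far (a point): The same for the other left foot, farther from the robot.
- jack: Loose ratchet jack, 0.75 to 0.95 kg. Origin: underside of its base below the saddle. x forward (to the lug when in place), handle to -x, z up. Steel base x = -150 to 25, y = -28 to 28, 8 mm thick. Blue tower to grasp: x = -66 to -20, y = -18 to 18, 98 mm high; the frame round the column at x = 0 is 62 mm high.
- jack_tower (a point): Centre of the top of the jack's blue tower, at (-43, 0, 98) mm of the jack. The tower is 36 mm wide across the jack's y and 46 mm long.
- saddle (a point): Centre of the top face of the jack's round saddle (32 mm) on the toothed column; 78 mm above the jack's underside when the column is right down. It starts right down or up to one tooth (8 mm) up, so 5 to 13 mm lower than the lift pad.
- jack_column (a joint): Height of the jack's toothed column, 0 = right down, 0.038 m = top stop. A full stroke of the handle drives it up by one 8 mm tooth plus about 3 mm; when the handle comes up it drops back by these 3 mm onto the check pawl, which holds it. A short stroke gains no tooth.
- jack_handle (a joint): Pump handle: 0 = up (a spring brings it back), 0.5 rad = fully down on its stop. It turns about a level pin at (-56, 0, 64) mm of the jack and reaches 155 mm back from it, 0.36 rad above level when up, 0.14 rad below when down. Pressing the grip takes 2 to 4 N free, 6 to 9 N under load; over 20 N may tip the unloaded jack back.
- handle_grip (a point): Centre of the upper face of the handle's black rubber grip (62 mm long, 24 mm wide, 14 mm thick), 124 mm from the pin; about 114 mm above the desk when up and 54 mm when down.
- new_foot_a: New rubber foot, 29 mm diameter, 20 mm tall, waiting on the desk. Origin: centre of the underside. Leave it there.
- new_foot_b: The second new rubber foot, the same. Leave it there.
- screwdriver: Small screwdriver with an orange handle, 116 mm long, lying on the desk. Leave it there.
- dropper_bottle: Brown dropper bottle, 29 mm diameter, 102 mm tall, standing towards the back of the desk. Leave it there.
- spare_eyepiece: Black microscope eyepiece, 39 mm diameter, 46 mm tall, standing towards the back of the desk. Leave it there.

How it is judged:
By the outcome, as a careful person would: the job done as asked, in the order asked, and still so for the second after the job is handed in, while the arm keeps its last pose, push and grip.
It also fails if it takes over 61 s, if anything falls off the work surface, if the arm or the gripper's body presses on something with over 40 N, if the wrist force passes 120 N, or if a joint passes its speed limit or range.

### The arm

A 7-joint arm with a two-finger parallel gripper is mounted at the origin on a cart in front of the work surface, level with it; the furniture and walls round the work are solid. World frame = base frame: x ahead of the robot, y to its left, z up, the work surface at z = 0. Lengths are in m, angles in rad, forces in N, time in s.
With the tool pointing down it reaches from about 0.425 to 0.95 m from the base axis. Payload 4.7 kg.
Tool frame: the origin (TCP) lies between the finger pads; the fingertips stand 25 mm ahead of it and the grasp point (between the pads) lies 6 mm ahead of it; x points along the fingers, z is the direction in which the jaws open and shut, and the axes are right-handed (so a half turn about x gives the same grasp; the last joint's range is limited). The gripper opens to 85 mm and grips with 20 to 120 N. Pads are 22 mm wide; open, the fingers measure 114 mm over their backs; the gripper's body (76 mm by 85 mm) begins 54 mm behind the grasp point. The pads swing forward as they close: fully open they stand 13 mm farther back than shut.
Start: joints at [-1.165, 0.469, -0.049, 1.532, 0.024, 1.141, -0.082], TCP at [0.284, 0.612, 0.256] pointing down, gripper open.
Joint ranges: [-2.59, 2.59], [-0.33, 1.99], [-1.39, 1.29], [0.1, 2.45], [-1.04, 4.18], [0.21, 1.99], [-2.66, 2.66]. Speed limits (rad/s): [2.57, 2.57, 3.14, 3.14, 3.14, 3.14, 3.14].

### API

Orientations are given as a 3x3 rotation matrix whose columns are the frame's x, y, z axes.
In Python, from rig import * gives the robot as it stands. Calls block until the motion is done:
- movep(position, orientation): joint-space move of the TCP to a pose.
- move_l(position, attitude=None, feed=0.15, until_force=None): straight line of the TCP; attitude=None keeps the orientation; feed is the mean speed in m/s. With until_force (N) it stops when the force on the tool has changed by that much, and returns True; else False.
- move_joints(angles): joint-space move.
- command_gripper(opening, newtons=None): finger opening in m; newtons is the grip in N (None keeps the last); returns when the fingers have stopped.
- sleep(seconds).
- inverse_kinematics(position, orientation): joint angles nearest the present ones, or None.
- sense(): the state.
- camera(name): name is "scene" or "side" or "wrist"; returns (picture, depth): 384x512x3 uint8, red, green, blue; 384x512 float32, m along the optical axis (not along the pixel's ray), 0 where there is no reading.
- camera_params(name): a dict with "K" (3x3 intrinsics, pixels), "dist" ([k1, k2, p1, p2, k3] as OpenCV has them; the pictures are not rectified), "position" and "rotation" of the camera in the world; the wrist camera has in their place "tool_from_camera" (4x4, takes a point from camera to tool coordinates, whose origin is the TCP and whose axes are the tool frame's). Camera axes: x right, y down, z forward; pixel columns grow to the right and rows downward; lengths in m; the calibration is good to about 2 mm. A picture is of the moment at which its call begins: read the wrist's pose just before it. camera_params takes no time and is no camera call.
A pose or a line that the arm cannot do raises Unreachable and nothing moves.
- finish_job(): hands the job in, once; it reports no verdict.
The state is a dict: "time_s": time; "joint_pos": joint angles; "qd": joint speeds; "joint_efforts": joint torques, N m; "position": TCP position; "tcp_rot": TCP orientation; "wrist_force": force on the tool from outside, world axes, zero at the start; "ft_torque": the same for the moment, N m; "finger_gap": finger opening in m.
Only numpy, scipy, OpenCV 4.12 (cv2) and the standard library are available. Lean on these libraries where they do the work, as an engineer would, in place of code of your own. Each camera call takes 0.05 s, during which the arm holds its last target. There are 200 camera calls.

## Working session

There is one attempt and no reset: what is moved stays moved. The work goes in short steps, each a Python script; the robot and the scene stay as the last script left them, time stands still between calls to the robot, and variables do not carry over. Pictures are saved under pics/ and viewed, about 8 in all and at most 12, crops included, and the job is handed in when it is done.

```bash
mkdir -p pics; ls; python3 - <<'E'
from rig import *
import cv2, numpy as np
s=sense(); print(s['time_s'],s['position'],s['tcp_rot'],s['wrist_force'])
for n in ("scene","side","wrist"):
    p,d=camera(n); np.savez(f"{n}0.npz",p=p,d=d); cv2.imwrite(f"pics/{n}0.png",p[:,:,::-1])
    c=camera_params(n); print(n,{k:np.round(v,4).tolist() for k,v in c.items()})
a=[cv2.imread(f"pics/{n}0.png") for n in("scene","side")]
E
```

```text
pics
0.0 [0.28406292 0.61171686 0.25522918] [[-7.89279474e-04 -9.06983980e-01  4.21164381e-01]
 [-1.83697403e-03  4.21165117e-01  9.06982122e-01]
 [-9.99998001e-01 -5.78056602e-05 -1.99852300e-03]] [0.70363112 0.44230951 0.35194867]
scene {'K': [[488.6328, 0.0, 245.5706], [0.0, 488.6328, 188.4505], [0.0, 0.0, 1.0]], 'dist': [-0.1945, 0.0, 0.0, 0.0, 0.0], 'position': [-0.1617, 0.739, 0.705], 'rotation': [[-0.7971, -0.2895, 0.5299], [-0.6036, 0.4057, -0.6863], [-0.0163, -0.8669, -0.4982]]}
side {'K': [[418.6972, 0.0, 256.557], [0.0, 418.6972, 194.144], [0.0, 0.0, 1.0]], 'dist': [0.0126, 0.0, 0.0, 0.0, 0.0], 'position': [-0.0231, -0.807, 0.8703], 'rotation': [[0.8119, -0.3836, 0.4401], [-0.5837, -0.5225, 0.6215], [-0.0084, -0.7615, -0.6481]]}
wrist {'K': [[312.2464, 0.0, 257.404], [0.0, 312.2464, 188.865], [0.0, 0.0, 1.0]], 'dist': [0.022, 0.0, 0.0, 0.0, 0.0], 'tool_from_camera': [[-0.0, -0.2861, 0.9582, -0.1176], [-0.0001, -0.9582, -0.2861, 0.072], [1.0, -0.0001, -0.0, 0.0002], [0.0, 0.0, 0.0, 1.0]]}
```

View pics/scene0.png

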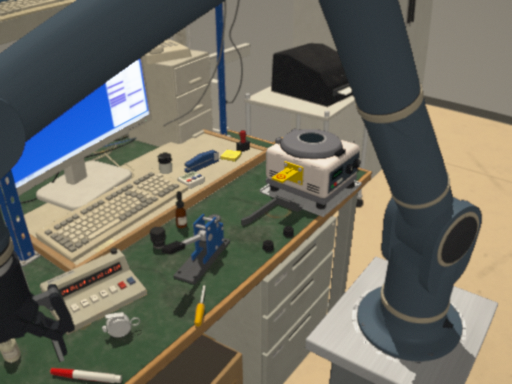

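View pics/side0.png

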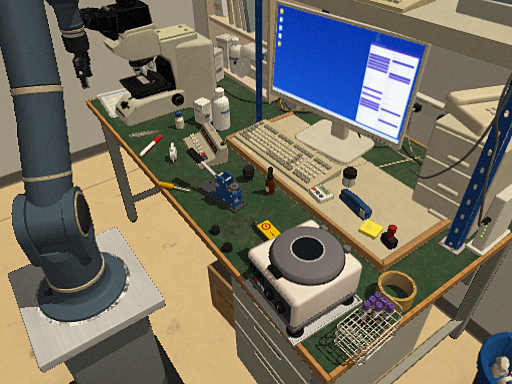

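The scene view shows the jack at about (205,245), the yellow lug at (287,172), the new feet at (268,245) and (288,231), the screwdriver at (200,305), the bottle at (180,213) and the eyepiece at (158,238). I'll make a top-down map from both depth images.

```bash
cat > h.py <<'E'
import numpy as np, cv2
from rig import *
def cloud(name,p,d,T=None):
    c=camera_params(name); K,D=np.array(c['K']),np.array(c['dist'])
    v,u=np.nonzero(d>0)
    n=cv2.undistortPoints(np.stack([u,v],1).astype(float)[:,None],K,D)[:,0]
    z=d[v,u].astype(float); X=np.c_[n*z[:,None],z]
    if T is None: W=X@np.array(c['rotation']).T+c['position']
    else: W=X@T[:3,:3].T+T[:3,3]
    return W,p[v,u],np.stack([u,v],1)
def wristcloud():
    s=sense(); B=np.eye(4);B[:3,:3]=s['tcp_rot'];B[:3,3]=s['position']
    p,d=camera('wrist'); T=B@np.array(camera_params('wrist')['tool_from_camera'])
    return cloud('wrist',p,d,T)+(p,d)
def topdown(W,C,x0,x1,y0,y1,res,zmax=0.3):
    # image: right = -y ... rows downward = -x
    H=int((x1-x0)/res);Wd=int((y1-y0)/res); im=np.zeros((H,Wd,3),np.uint8)
    m=(W[:,0]>x0)&(W[:,0]<x1)&(W[:,1]>y0)&(W[:,1]<y1)&(W[:,2]<zmax)&(W[:,2]>-.02)
    W,C=W[m],C[m]; o=np.argsort(W[:,2])
    for w,c in zip(W[o],C[o]):
        r=int((x1-w[0])/res);k=int((y1-w[1])/res); im[max(r-1,0):r+2,max(k-1,0):k+2]=c[::-1]
    return im
E
python3 - <<'E'
from h import *
out=[]
for n in("scene","side"):
    f=np.load(n+"0.npz"); W,C,uv=cloud(n,f['p'],f['d'])
    im=topdown(W,C,.3,.8,-.3,.5,.002)
    for i in range(8): cv2.putText(im,f"{.5-.1*i:.1f}",(i*50,8),0,.3,(255,255,255))
    for i in range(5): cv2.putText(im,f"{.8-.1*i:.1f}",(0,i*50+8),0,.3,(0,255,255))
    out.append(im)
    hsv=cv2.cvtColor(C[None],cv2.COLOR_RGB2HSV)[0].astype(int)
    roi=(W[:,0]>.3)&(W[:,0]<.8)&(W[:,1]>-.3)&(W[:,1]<.5)
    for nm,lo,hi,sat in(("blue",100,125,120),("yel",22,34,150),("orange",10,20,170)):
        m=roi&(hsv[:,0]>=lo)&(hsv[:,0]<=hi)&(hsv[:,1]>sat)&(hsv[:,2]>60)
        if m.sum()>5: print(n,nm,m.sum(),np.percentile(W[m],[3,50,97],axis=0).round(3).tolist())
cv2.imwrite("pics/top.png",cv2.resize(np.vstack(out),None,fx=1.2,fy=1.2))
E
```

```text
scene blue 757 [[0.452, -0.241, 0.011], [0.466, 0.06, 0.053], [0.742, 0.105, 0.097]]
scene yel 528 [[0.339, -0.297, 0.012], [0.43, -0.236, 0.101], [0.713, 0.253, 0.118]]
scene orange 111 [[0.331, -0.198, -0.0], [0.598, 0.023, 0.046], [0.61, 0.256, 0.107]]
side blue 531 [[0.452, -0.278, 0.012], [0.486, 0.017, 0.062], [0.751, 0.089, 0.096]]
side yel 239 [[0.421, -0.299, -0.002], [0.44, -0.211, 0.104], [0.72, -0.084, 0.108]]
side orange 690 [[0.333, -0.276, -0.607], [0.343, 0.028, -0.003], [0.64, 0.421, 0.104]]
```

View pics/top.png

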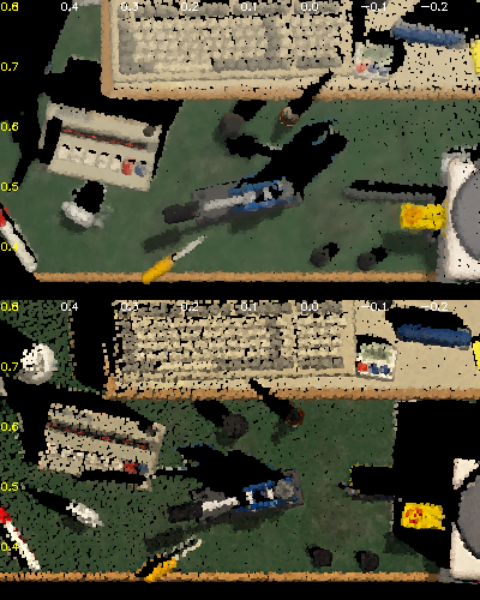

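```bash
python3 - <<'E'
from h import *
R=np.array([[0,0,1],[0,1,0],[-1,0,0]],float)
print(inverse_kinematics([.47,.02,.32],R))
movep([.47,.02,.32],R)
W,C,uv,p,d=wristcloud(); np.savez("w1.npz",W=W,C=C,uv=uv,p=p,d=d)
print(sense()['time_s'],sense()['joint_pos'])
cv2.imwrite("pics/w1.png",p[:,:,::-1])
im=topdown(W,C,.34,.64,-.25,.29,.001); cv2.imwrite("pics/top1.png",im)
E
```

```text
[-0.612842    0.0631286   0.51261319  1.93578331 -0.03388989  1.15099117
 -0.08726328]
2.4333 [-0.61390006  0.0639983   0.51131854  1.9353443  -0.03407212  1.15091722
 -0.08728788]
```

View pics/w1.png

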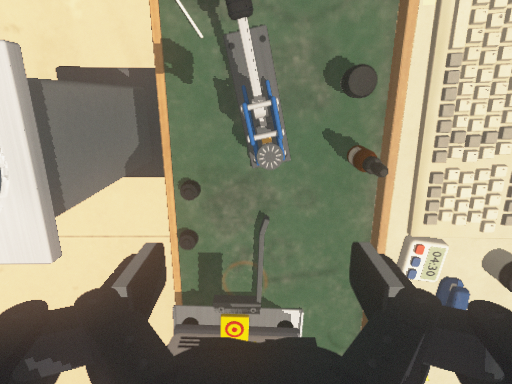

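View pics/top1.png

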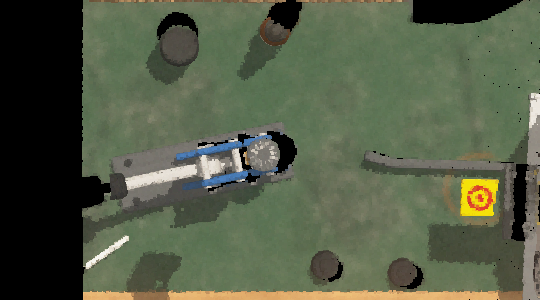

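The jack's saddle is at wrist pixel (268,155), the corner arm at (262,260) and the red ring at (234,329). The new feet are at (190,188) and (187,239), just outside the path. Next I fit the poses.

```bash
python3 - <<'E'
from h import *
f=np.load("w1.npz"); W,C=f['W'],f['C']
hsv=cv2.cvtColor(C[None],cv2.COLOR_RGB2HSV)[0].astype(int)
X,Y,Z=W.T
def box(a,b,c,d,e,g): return (X>a)&(X<b)&(Y>c)&(Y<d)&(Z>e)&(Z<g)
m=box(.38,.42,-.1,.1,-.02,.006)|box(.55,.6,-.15,0,-.02,.006); print("desk z",np.median(Z[m]), np.median(Z[m&(Y<-.05)]),np.median(Z[m&(Y>.0)]))
red=box(.41,.48,-.24,-.14,.08,.13)&((hsv[:,0]<6)|(hsv[:,0]>174))&(hsv[:,1]>150)
P=W[red]; print("red",red.sum(),P.min(0),P.max(0),(P.min(0)+P.max(0))/2)
yel=box(.40,.49,-.25,-.14,.09,.12)&(hsv[:,1]>150); P=W[yel]
print("lug rect",cv2.minAreaRect((P[:,:2]*1000).astype(np.float32)))
ss=box(.45,.51,-.20,-.06,.010,.03)
P=W[ss]; print("side n",ss.sum(),np.percentile(P[:,2],[10,50,90]))
for y in np.arange(-.2,-.05,.01):
    q=P[(P[:,1]>=y)&(P[:,1]<y+.01)&(P[:,2]>.014)]
    if len(q)>5: print(round(y+.005,3),len(q),np.percentile(q[:,0],[2,5,95,98]).round(4))
es=box(.40,.49,-.26,-.205,.012,.035)
print("end",es.sum())
for x in np.arange(.4,.49,.01):
    q=W[es&(X>=x)&(X<x+.01)]
    if len(q)>5: print(round(x+.005,3),len(q),np.percentile(q[:,1],[2,50,98]).round(4),np.percentile(q[:,2],[10,90]).round(4))
b=box(.41,.56,-.03,.2,.0035,.016)&(hsv[:,1]<60)
M=np.zeros((300,460),np.uint8)
M[((X[b]-.34)*1000).astype(int),((Y[b]+.25)*1000).astype(int)]=255
k=np.ones((5,5),np.uint8); M=cv2.morphologyEx(cv2.morphologyEx(M,cv2.MORPH_CLOSE,k),cv2.MORPH_OPEN,np.ones((3,3),np.uint8))
nl,lab,st,ce=cv2.connectedComponentsWithStats(M); i=np.argsort(-st[1:,4])[:3]+1; print(st[i])
pts=np.argwhere(np.isin(lab,[j for j in i if st[j,4]>150])).astype(np.float32); r=cv2.minAreaRect(pts)
print("base rect",r, (cv2.boxPoints(r)+[340,-250]).round(1).tolist())
bl=box(.41,.56,-.03,.2,.05,.11)&(hsv[:,0]>100)&(hsv[:,0]<125)&(hsv[:,1]>120)
t=bl&(Z>.088); print("tower top",t.sum(),cv2.minAreaRect((W[t][:,:2]*1000).astype(np.float32)))
sd=box(.465,.51,.005,.05,.07,.1)&(hsv[:,1]<60); P=W[sd]; print("saddle",np.median(P,0),(P.min(0)+P.max(0))/2,np.percentile(P[:,2],[10,50,90]))
E
```

```text
desk z -0.0003181039178170586 -0.00027818939651880203 -0.00035977228305134057
red 70 [ 0.43166167 -0.20218918  0.10506431] [ 0.45207843 -0.17915646  0.10846526] [ 0.44187005 -0.19067282  0.10676479]
lug rect ((442.4109191894531, -189.47781372070312), (35.31693649291992, 34.994258880615234), 88.15497589111328)
side n 428 [0.01629672 0.01772088 0.018814  ]
-0.195 29 [0.471  0.471  0.4772 0.4772]
-0.185 28 [0.471  0.471  0.4772 0.4772]
-0.175 32 [0.471  0.471  0.4787 0.4787]
-0.165 31 [0.471  0.4717 0.4786 0.4786]
-0.155 30 [0.4725 0.4725 0.4785 0.4786]
-0.145 30 [0.4724 0.4724 0.4785 0.4791]
-0.135 36 [0.4724 0.4724 0.4799 0.4799]
-0.125 31 [0.4733 0.4738 0.4798 0.4798]
-0.115 31 [0.4738 0.4738 0.4798 0.4798]
-0.105 38 [0.4738 0.4738 0.4812 0.4812]
-0.095 36 [0.4738 0.4748 0.4825 0.483 ]
-0.085 41 [0.4767 0.4781 0.4854 0.4867]
-0.075 18 [0.4809 0.4809 0.4882 0.4882]
end 522
0.405 67 [-0.252  -0.2182 -0.2137] [0.0154 0.0325]
0.415 66 [-0.2524 -0.2172 -0.2137] [0.0155 0.03  ]
0.425 51 [-0.2227 -0.2164 -0.2145] [0.0137 0.0225]
0.435 52 [-0.2225 -0.2165 -0.2149] [0.0139 0.023 ]
0.445 48 [-0.2225 -0.2167 -0.2153] [0.0148 0.023 ]
0.455 51 [-0.2526 -0.2176 -0.2154] [0.014 0.023]
0.465 88 [-0.2544 -0.2203 -0.2092] [0.0158 0.0323]
0.475 74 [-0.2546 -0.2182 -0.2058] [0.0177 0.0331]
0.485 25 [-0.2557 -0.2543 -0.2531] [0.0279 0.0346]
[[ 331   88   90   38 1732]
 [ 342  121   86   38 1723]
 [ 257  164   37   13  234]]
base rect ((131.80487060546875, 337.243896484375), (56.43316650390625, 175.02662658691406), 12.094757080078125) [[425.9, 166.9], [462.6, -4.2], [517.7, 7.6], [481.1, 178.7]]
tower top 356 ((476.2613220214844, 68.43618774414062), (35.191001892089844, 44.993072509765625), 11.73023509979248)
saddle [0.48479087 0.02677144 0.0779241 ] [0.48414681 0.03023815 0.08441304] [0.07693474 0.0779241  0.07897745]
```

Fits agree with each other to about 1 mm:
- **Tray origin:** (0.4425, -0.1896), yaw about -0.034 rad.
- **Jack:** (0.485, 0.0262), about 12.1° off. The saddle is right down at 78 mm.

Next I grasp the tower and slide the jack to a pose in front of the corner.

```bash
cat >> h.py <<'E'
O=np.array([.4425,-.1896]); ex=np.array([-.034,-1]); ex/=np.linalg.norm(ex); ey=np.array([-ex[1],ex[0]])
def R_of(fx):  # jack forward dir -> tool R, jaws along jack y
    z=np.array([-fx[1],fx[0],0]); z/=np.linalg.norm(z); x=np.array([0,0,-1.]); return np.c_[x,np.cross(z,x),z]
def tray(x,y,z): return np.r_[O+x*ex+y*ey,z]
def F(): s=sense(); return round(s['time_s'],2),s['wrist_force'].round(1).tolist(),s['position'].round(4).tolist()
E
python3 - <<'E'
from h import *
f=np.array([.2094,-.9778]); J=np.array([.4850,.0263]); g=J-.043*f
R=R_of(f); zg=.079
command_gripper(.075)
movep(np.r_[g,.16],R); move_l(np.r_[g,zg],feed=.12); print(F())
command_gripper(.03,50); print(F(),sense()['finger_gap'])
Rt=R_of(ex)
move_l(np.r_[np.array([.441,-.012])-.043*ex,zg],Rt,feed=.06); print(F())
move_l(tray(-.06-.043,-.006,zg),feed=.08); print(F(), sense()['ft_torque'])
W,C,uv,p,d=wristcloud(); cv2.imwrite("pics/w2.png",p[:,:,::-1])
E
```

```text
(4.23, [0.3, 0.2, 0.8], [0.4768, 0.0683, 0.0798])
(4.67, [-2.4, -0.4, 6.2], [0.4758, 0.0684, 0.0796]) 0.03514647528653358
(5.65, [2.7, 1.8, 5.8], [0.4433, 0.0308, 0.0795])
(7.27, [-1.3, 17.9, 21.0], [0.4395, -0.0808, 0.0799]) [ 3.27783832 -0.09004765  0.19680067]
```

View pics/w2.png

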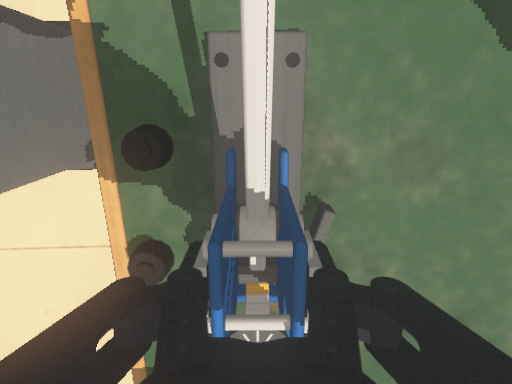

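The jack is held with the handle straight back and the base clear of the side stop, whose lead-in is at (325,222). The commanded height was pressing it into the desk (Fz 21 N), which caused 18 N of drag. I'll unload it a little before seating.

```bash
python3 - <<'E'
from h import *
Rt=R_of(ex); a=sense()['position']
for z in (.0795,.0803,.0811,.0819):
    move_l(np.r_[a[:2],z],feed=.02); s=F(); print(z,s)
    if s[1][2]<1: break
zc=z
move_l(tray(-.03-.043,-.006,zc),feed=.05); print(F(),zc)
E
```

```text
0.0795 (7.76, [1.5, 5.3, 7.3], [0.4394, -0.0801, 0.0796])
0.0803 (8.01, [-0.1, 3.0, 0.1], [0.438, -0.0808, 0.0797])
(8.88, [-0.5, 0.1, -8.1], [0.4381, -0.117, 0.0798]) 0.0803
```

```bash
python3 - <<'E'
from h import *
zc=.0800
move_l(tray(-.010-.043,-.004,zc),feed=.04); print(F())
print(move_l(tray(-.010-.043,.012,zc),feed=.02,until_force=7),F())
p=sense()['position']
print(move_l(np.r_[p[:2]+.03*ex,zc],feed=.02,until_force=10),F())
p=sense()['position']
print(move_l(np.r_[p[:2]+.01*ey+.002*ex,zc],feed=.02,until_force=8),F(),sense()['ft_torque'].round(2))
s=sense(); q=s['position'][:2]-O; print("tcp in tray",q@ex,q@ey, s['tcp_rot'][:,2])
E
```

```text
(9.53, [-0.5, 0.6, -8.2], [0.4402, -0.1365, 0.08])
True (9.94, [-0.6, -0.8, 6.7], [0.4436, -0.1363, 0.0797])
True (10.43, [-1.3, 2.1, 5.4], [0.4436, -0.1365, 0.0797])
True (10.71, [-1.6, 1.5, 5.2], [0.4439, -0.1365, 0.0799]) [-0.33  0.06 -0.1 ]
tcp in tray -0.053080171104400525 -0.000356342328591476 [ 0.99941357 -0.0329279  -0.00939467]
```

```bash
python3 - <<'E'
from h import *
zc=.0804
p=sense()['position']; move_l(tray(-.010-.043,-.001,zc),feed=.02); print(F())
print(move_l(tray(.012-.043,-.001,zc),feed=.03,until_force=9),F())
p=sense()['position']
print(move_l(np.r_[p[:2]+.010*ey+.001*ex,zc],feed=.02,until_force=10),F(),sense()['ft_torque'].round(2))
s=sense(); q=s['position'][:2]-O; print("tcp in tray",q@ex,q@ey, s['tcp_rot'][:,2])
E
```

```text
(10.96, [-0.1, -0.3, -3.8], [0.4431, -0.1365, 0.0801])
True (11.23, [-0.5, 1.2, 3.2], [0.4431, -0.1367, 0.0802])
True (11.53, [-1.5, 1.3, 5.3], [0.4435, -0.1364, 0.0801]) [-0.46  0.15 -0.1 ]
tcp in tray -0.053177765277411033 -0.0007588521239613769 [ 0.99934735 -0.03127999 -0.01806737]
```

```bash
python3 - <<'E'
from h import *
p,d=camera('side'); q,_=camera('scene'); w,_=camera('wrist')
a=cv2.resize(p[180:300,190:340,::-1],(500,400),interpolation=cv2.INTER_CUBIC)
b=cv2.resize(w[:,:,::-1],(300,225)); c=cv2.resize(q[120:245,200:365,::-1],(300,227)); 
im=np.zeros((452,800,3),np.uint8); im[:400,:500]=a; im[:225,500:]=b; im[225:,500:]=c
cv2.imwrite("pics/s3.png",im); print(F())
E
```

```text
(11.68, [-1.1, 0.3, 5.2], [0.4435, -0.1364, 0.0801])
```

View pics/s3.png

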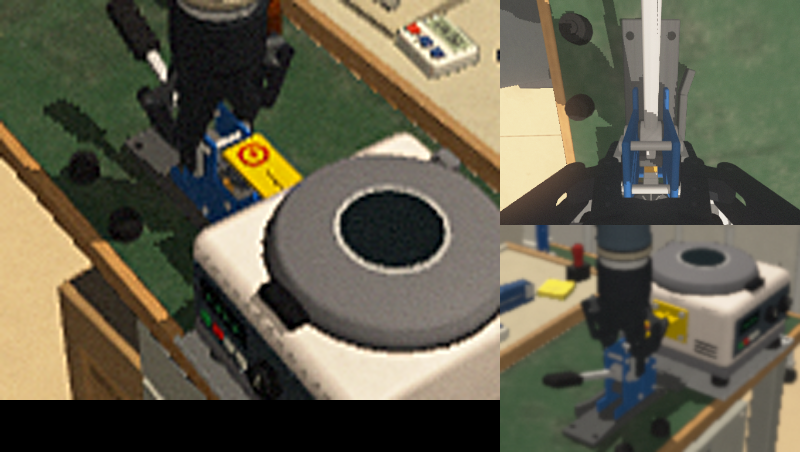

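Nothing is blocking the jack. The triggers came from small changes in vertical load, so I'll push in small increments and watch the progress.

```bash
python3 - <<'E'
from h import *
def loc(): s=sense(); q=s['position'][:2]-O; f=s['wrist_force']; return [round(1000*v,1) for v in (q@ex,q@ey,s['position'][2])],[round(float(v),1) for v in(f[:2]@ex,f[:2]@ey,f[2])]
Rt=R_of(ex)
move_l(tray(-.0535,-.001,.0812),Rt,feed=.02); print(loc())
for x in np.arange(-.050,-.034,.003):
    move_l(tray(x,-.001,.0808),Rt,feed=.03); l=loc(); print(round(x,4),l)
    if l[1][0]<-12: break
print(F()[0])
E
```

```text
([np.float64(-53.9), np.float64(-2.5), np.float64(80.3)], [0.4, 0.4, -7.9])
-0.05 ([np.float64(-49.6), np.float64(-1.2), np.float64(80.5)], [0.3, 0.2, -7.7])
-0.047 ([np.float64(-46.6), np.float64(-1.0), np.float64(80.8)], [-0.0, 0.0, -7.9])
-0.044 ([np.float64(-43.7), np.float64(-1.0), np.float64(80.8)], [0.7, 0.1, -8.0])
-0.041 ([np.float64(-42.1), np.float64(-1.0), np.float64(80.7)], [-4.8, 0.8, -6.6])
-0.038 ([np.float64(-41.4), np.float64(-1.1), np.float64(80.8)], [-10.6, 0.5, -4.2])
-0.035 ([np.float64(-40.7), np.float64(-1.0), np.float64(81.0)], [-16.0, -0.4, 0.4])
13.45
```

```bash
python3 - <<'E'
from h import *
def loc(): s=sense(); q=s['position'][:2]-O; f=s['wrist_force']; return [round(float(1000*v),1) for v in (q@ex,q@ey,s['position'][2])],[round(float(v),1) for v in(f[:2]@ex,f[:2]@ey,f[2])],round(float(s['ft_torque'][2]),2),s['tcp_rot'][:2,2].round(4).tolist()
Rt=R_of(ex)
move_l(tray(-.040,-.001,.0806),Rt,feed=.02)
for y in np.arange(.0005,.010,.0015):
    move_l(tray(-.040,y,.0806),Rt,feed=.02); l=loc(); print(round(y,4),l)
    if l[1][1]<-12: break
move_l(tray(-.038,y,.0800),Rt,feed=.01); print(loc())
command_gripper(.045); sleep(.1); print(loc())
move_l(tray(-.0425,-.000,.16),feed=.2)
Rb=Rt
movep(tray(-.15,0,.26),Rt)
W,C,uv,p,d=wristcloud(); np.savez("w4.npz",W=W,C=C,uv=uv); print(F())
im=p[:,:,::-1]; cv2.imwrite("pics/w4.png",im)
E
```

```text
0.0005 ([-41.4, -0.8, 80.4], [-7.6, -2.7, -3.4], -0.16, [0.9994, -0.0338])
0.002 ([-41.5, -0.6, 80.3], [-7.8, -5.9, -0.2], -0.11, [0.9994, -0.034])
0.0035 ([-41.5, -0.3, 80.3], [-8.9, -8.5, 4.9], -0.15, [0.9994, -0.0341])
0.005 ([-41.5, -0.1, 80.4], [-8.4, -11.8, 9.4], -0.11, [0.9994, -0.0341])
0.0065 ([-41.5, 0.1, 80.4], [-8.2, -15.1, 14.5], -0.06, [0.9993, -0.034])
([-41.5, 0.1, 80.4], [-13.7, -16.8, 23.7], -0.2, [0.9993, -0.0331])
([-37.9, 4.2, 80.2], [-4.1, -6.3, 2.5], -0.13, [0.9994, -0.0349])
(17.06, [-0.3, -0.6, -0.7], [0.4466, -0.0409, 0.2583])
```

View pics/w4.png

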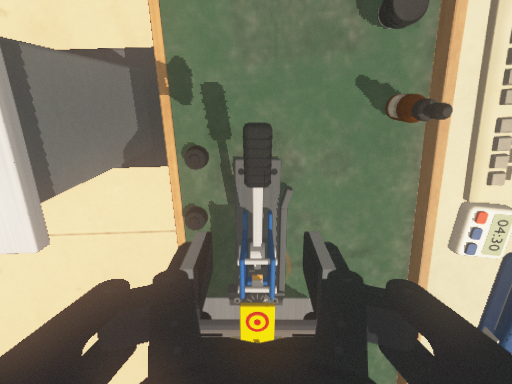

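The jack is in the corner, with the base along the side stop at about (280,230) and the lug ring at (257,322). I'll check the fit numerically.

```bash
python3 - <<'E'
from h import *
f=np.load("w4.npz"); W,C=f['W'],f['C']; hsv=cv2.cvtColor(C[None],cv2.COLOR_RGB2HSV)[0].astype(int)
q=(W[:,:2]-O)*1000; x,y,z=q@ex,q@ey,W[:,2]*1000
b=(z>4)&(z<12)&(hsv[:,1]<70)
for a in range(-150,10,15):
    m=b&(x>a)&(x<a+15)&(y>-40)&(y<40); s=(z>13)&(z<22)&(x>a)&(x<a+15)&(y>20)&(y<60)
    print(a+7,m.sum(),np.percentile(y[m],[1,99]).round(1) if m.sum()>5 else '',s.sum(),np.percentile(y[s],[2,98]).round(1) if s.sum()>5 else '')
for a in range(-25,25,10):
    m=b&(y>a)&(y<a+10)&(x<-100)&(x>-170)
    if m.sum()>5: print('rear',a+5,np.percentile(x[m],1).round(1))
m=(hsv[:,0]>100)&(hsv[:,0]<125)&(hsv[:,1]>120)&(z>88)&(z<105)&(x<0)&(x>-90)&(abs(y)<40); P=np.c_[x,y][m].astype(np.float32)
print('tower',m.sum(),cv2.minAreaRect(P),P.min(0),P.max(0))
m=((hsv[:,0]<6)|(hsv[:,0]>174))&(hsv[:,1]>150)&(z>95)&(z<115)&(abs(x)<25)&(abs(y)<25); print('ring',x[m].min(),x[m].max(),y[m].min(),y[m].max(),np.median(z[m]))
m=(hsv[:,2]<60)&(z>80)&(z<140)&(x<-120)&(x>-230)&(abs(y)<30); print('grip',np.percentile(np.c_[x,y,z][m],[3,50,97],axis=0).round(1).tolist())
E
```

```text
-143 231 [-27.3  27. ] 0 
-128 228 [-27.6  27.4] 0 
-113 377 [-27.9  37.1] 63 [32.3 41.4]
-98 392 [-28.1  30.5] 87 [28.5 38.4]
-83 324 [-27.3  27.9] 72 [27.7 35. ]
-68 266 [-27.6  27.3] 81 [27.8 35.3]
-53 254 [-27.9  27.6] 73 [28.  35.7]
-38 105 [-28.3  27.7] 61 [28.3 34.8]
-23 65 [-27.6  27.1] 71 [27.6 35.2]
-8 59 [-27.4  27.1] 68 [27.6 35.5]
7 96 [-27.8  27.5] 62 [27.8 34.6]
rear -20 -149.7
rear -10 -114.8
rear 10 -115.9
rear 20 -149.6
tower 339 ((-42.914581298828125, -0.6475677490234375), (45.58925247192383, 34.91992950439453), 0.19768241047859192) [-65.76459  -18.073923] [-20.062595  16.845028]
ring -11.334984119383138 12.007497746847774 -11.93173628195681 9.716708199959607 106.8630659251572
grip [[-200.0, -11.9, 105.2], [-181.0, -5.3, 117.6], [-146.7, 10.9, 122.9]]
```

Seating is within about 0.3 mm and 0.2°. Now the first stroke.

```bash
cat >> h.py <<'E'
Rt=R_of(ex)
def down(n=13,feed=.07):
    move_l(tray(-.173,0,.146),Rt,feed=.15)
    r=move_l(tray(-.180,0,.070),feed=feed,until_force=n); print('down',r,F()); return r
def up(): move_l(tray(-.173,0,.150),Rt,feed=.15); sleep(.15); print('up',F())
E
python3 - <<'E'
from h import *
command_gripper(0.0,40); movep(tray(-.173,0,.155),Rt); print(F())
down(); sleep(.1); print(F())
p,d=camera('side'); W,C,uv=cloud('side',p,d); cv2.imwrite("pics/s5.png",p[:,:,::-1])
up()
E
```

```text
(18.07, [0.1, -0.6, 1.2], [0.4489, -0.017, 0.1555])
down True (19.23, [-4.9, -0.2, 21.0], [0.4494, -0.0114, 0.0783])
(19.32, [-4.2, 0.5, 17.2], [0.4494, -0.0114, 0.0786])
up (20.16, [-0.5, 0.3, -0.4], [0.4475, -0.0167, 0.1488])
```

```bash
cat >> h.py <<'E'
def check(tag):
    W,C,uv,p,d=wristcloud(); hsv=cv2.cvtColor(C[None],cv2.COLOR_RGB2HSV)[0].astype(int)
    cv2.imwrite(f"pics/{tag}.png",p[:,:,::-1])
    q=(W[:,:2]-O)*1000; x,y,z=q@ex,q@ey,W[:,2]*1000
    m=(hsv[:,0]>20)&(hsv[:,0]<35)&(hsv[:,1]>150)&(abs(x-5)<30)&(abs(y)<25)&(z>90)&(z<150)
    if m.sum()>9: print(tag,'lug',m.sum(),'x',np.percentile(x[m],[2,98]).round(1),'z',np.percentile(z[m],[10,50,90]).round(1))
    m=(hsv[:,0]>100)&(hsv[:,0]<125)&(hsv[:,1]>120)&(z>88)&(z<105)&(x<10)&(x>-90)&(abs(y)<40)
    if m.sum()>9: print('tower',m.sum(),[np.round(v,1) for v in cv2.minAreaRect(np.c_[x,y][m].astype(np.float32))],np.median(z[m]).round(1))
    m=(z>4)&(z<12)&(hsv[:,1]<70)&(abs(y)<40)&(x>-160)&(x<-115)
    if m.sum()>9: print('base rear',np.percentile(x[m],1).round(1),np.percentile(y[m],[1,99]).round(1))
    m=(x>-15)&(x<15)&(abs(y)<16)&(z>70)&(z<98)&(hsv[:,1]<60)
    if m.sum()>9: print('saddle z',m.sum(),np.percentile(z[m],[10,50,90]).round(1))
E
python3 - <<'E'
from h import *
check('c1')
down(12,.06); sleep(.1); print(F()); check('d2')
up(); check('c2')
E
```

```text
base rear -149.6 [-28.1  34.9]
down True (21.49, [-3.0, 0.3, 14.4], [0.4492, -0.0115, 0.079])
(21.59, [-2.7, -0.2, 11.8], [0.4492, -0.0115, 0.0792])
base rear -150.0 [-28.3  27.3]
up (22.42, [0.3, -0.3, 0.4], [0.4475, -0.0167, 0.1487])
base rear -149.7 [-28.1  27.6]
```

```bash
cat >> h.py <<'E'
def lug(tag):
    for n in('side','scene'):
        o=[]
        f=np.load(n+"0.npz"); p1,d1=camera(n); cv2.imwrite(f"pics/{n}_{tag}.png",p1[:,:,::-1])
        for p,d in((f['p'],f['d']),(p1,d1)):
            W,C,uv=cloud(n,p,d); hsv=cv2.cvtColor(C[None],cv2.COLOR_RGB2HSV)[0].astype(int)
            q=(W[:,:2]-O)*1000; x,y,z=q@ex,q@ey,W[:,2]*1000
            m=(hsv[:,0]>20)&(hsv[:,0]<35)&(hsv[:,1]>150)&(x>-25)&(x<50)&(abs(y)<25)&(z>90)&(z<150)
            m2=(x>70)&(x<110)&(abs(y)<70)&(z>120)&(z<190)
            o.append((m.sum(),np.percentile(z[m],[50,90]).round(1).tolist() if m.sum()>9 else '',np.median(z[m2]).round(1)))
        print(tag,n,o)
E
python3 - <<'E'
from h import *
lug('u2')
E
```

```text
u2 side [(np.int64(205), [104.9, 107.1], np.float64(152.0)), (np.int64(202), [107.1, 109.0], np.float64(152.9))]
u2 scene [(np.int64(194), [104.9, 107.6], np.float64(147.7)), (np.int64(196), [107.5, 109.8], np.float64(148.5))]
```

The lug sits about 2.3 mm higher after stroke two, close to the 3 mm expected. Third stroke, then hold.

```bash
python3 - <<'E'
from h import *
down(14,.06); sleep(.3); print(F()); lug('d3'); check('d3')
E
```

```text
down True (23.86, [-4.6, 0.7, 17.3], [0.4491, -0.0117, 0.0788])
(24.16, [-3.4, 0.5, 16.0], [0.4491, -0.0117, 0.0791])
d3 side [(np.int64(205), [104.9, 107.1], np.float64(152.0)), (np.int64(203), [110.1, 113.0], np.float64(154.7))]
d3 scene [(np.int64(194), [104.9, 107.6], np.float64(147.7)), (np.int64(179), [110.4, 112.5], np.float64(148.1))]
base rear -150.0 [-28.2  27. ]
```

The lift is only about 6 mm where 14 mm was expected. Before pressing again I'll look at it.

```bash
python3 - <<'E'
from h import *
p=sense()['position']
move_l(p-[0,0,.0015],feed=.02); sleep(.2); print(F()); lug('d3b')
a=cv2.imread('pics/side_d3b.png')[150:290,180:340]; b=cv2.imread('pics/scene_d3b.png')[120:280,170:370]; c=cv2.imread('pics/d3.png')
im=np.zeros((600,800,3),np.uint8); im[:350,:400]=cv2.resize(a,(400,350)); im[:320,400:]=cv2.resize(b,(400,320)); im[350:,:333]=cv2.resize(c,(333,250)); cv2.imwrite('pics/m6.png',im)
E
```

```text
(24.76, [-5.2, 1.6, 23.9], [0.4491, -0.0118, 0.0785])
d3b side [(np.int64(205), [104.9, 107.1], np.float64(152.0)), (np.int64(207), [110.2, 112.7], np.float64(154.4))]
d3b scene [(np.int64(194), [104.9, 107.6], np.float64(147.7)), (np.int64(178), [110.6, 112.7], np.float64(149.0))]
```

View pics/m6.png

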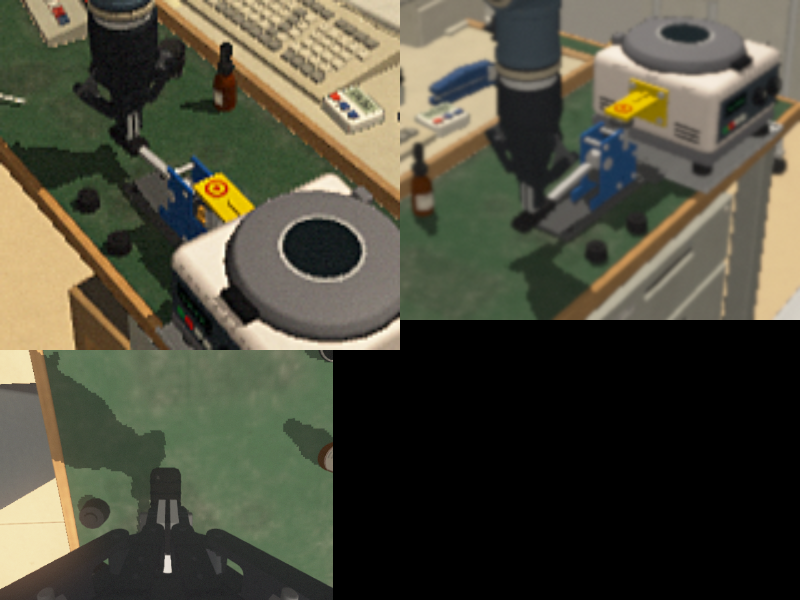

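The handle is fully down and the setup is intact, so that stroke gained no tooth. The handle probably hadn't come fully up. This time I wait longer at the top, check the grip height, then stroke again.

```bash
python3 - <<'E'
from h import *
move_l(tray(-.173,0,.165),Rt,feed=.15); 
for i in range(3):
    sleep(.25)
    W,C,uv,p,d=wristcloud(); q=(W[:,:2]-O)*1000; x,y,z=q@ex,q@ey,W[:,2]*1000
    m=(x<-178)&(x>-215)&(abs(y)<14)&(z>30)&(z<135)&(C.max(1)<70); print(F()[0],m.sum(),np.percentile(z[m],[50,95]).round(1),np.median(x[m]).round(1))
lug('u3')
E
```

```text
25.89 1694 [120.9 123.7] -191.7
26.19 1689 [120.9 123.7] -191.7
26.49 1680 [120.9 123.8] -191.6
u3 side [(np.int64(205), [104.9, 107.1], np.float64(152.0)), (np.int64(202), [107.2, 109.6], np.float64(153.1))]
u3 scene [(np.int64(194), [104.9, 107.6], np.float64(147.7)), (np.int64(192), [107.4, 109.2], np.float64(148.0))]
```

```bash
python3 - <<'E'
from h import *
r=move_l(tray(-.180,0,.070),feed=.05,until_force=15); print(r,F()); sleep(.3); print(F()); lug('d4')
E
```

```text
True (28.16, [-4.1, 0.3, 16.8], [0.4497, -0.0101, 0.0786])
(28.46, [-2.5, 0.5, 14.3], [0.4497, -0.0101, 0.0789])
d4 side [(np.int64(205), [104.9, 107.1], np.float64(152.0)), (np.int64(209), [117.7, 120.1], np.float64(157.9))]
d4 scene [(np.int64(194), [104.9, 107.6], np.float64(147.7)), (np.int64(162), [118.2, 120.6], np.float64(148.9))]
```

```bash
python3 - <<'E'
from h import *
p=sense()['position']
move_l(p-[0,0,.0007],feed=.01); sleep(.4); print(F()); lug('end'); check('end')
o=[]
for n in('side','scene'):
    f=np.load(n+"0.npz")
    for p,d in((f['p'],f['d']),camera(n)):
        W,C,uv=cloud(n,p,d); 
        r=[]
        for a,b in((.375,-.035),(.368,-.112),(.595,.11)):
            m=(abs(W[:,0]-a)<.03)&(abs(W[:,1]-b)<.03)&(W[:,2]>.012)&(W[:,2]<.06)&(C.max(1)<70); r.append((int(m.sum()),W[m][:,:2].mean(0).round(3).tolist()))
        print(n,r)
E
```

```text
(29.21, [-4.0, 1.0, 16.3], [0.4497, -0.0101, 0.0788])
end side [(np.int64(205), [104.9, 107.1], np.float64(152.0)), (np.int64(214), [117.5, 120.2], np.float64(158.0))]
end scene [(np.int64(194), [104.9, 107.6], np.float64(147.7)), (np.int64(159), [117.7, 120.3], np.float64(148.5))]
base rear -150.0 [-28.2  26.9]
side [(47, [0.371, -0.04]), (56, [0.364, -0.117]), (124, [0.588, 0.103])]
side [(46, [0.371, -0.039]), (55, [0.364, -0.117]), (69, [0.595, 0.103])]
scene [(63, [0.37, -0.033]), (59, [0.363, -0.111]), (242, [0.586, 0.117])]
scene [(64, [0.371, -0.033]), (60, [0.363, -0.11]), (241, [0.586, 0.117])]
```

```bash
python3 -c "
from rig import *
finish_job()"
```

```text
the job is handed in; nothing more can be done
```

The jack is in the steel corner and has lifted the centrifuge. I handed the job in at about 29 s with the handle held down at about 16 N.

- **Seating:** I slid the jack in by its tower and pressed it against both stops. Before pumping, the base sat within about 0.3 mm of both stops and 0.2° of square. Its rear edge had not shifted at the last check.
- **Lift:** The lug rose about 13 mm at its middle. That is about 13.5–14 mm at the lift pad, so the left feet should be about 9 mm above the tray. I worked this out from the lug height in two cameras that agreed to about 0.5 mm, and did not measure the feet directly.
- **Extra stroke:** It took four strokes. The third gained no tooth, probably because the handle had not come fully up. I waited longer at the top, and the fourth gained the full tooth.
- **Other objects:** The new feet and the eyepiece were where they started in the scene camera. The side camera saw less of the eyepiece at the end, probably because the arm was in the way. I did not re-measure the screwdriver or the dropper bottle, but nothing passed near the bottle and the jack cleared the screwdriver by about 12 mm on plan.
- **Force:** The first press briefly reached 21 N on the grip, and a test push during the third stroke reached 24 N. The base did not shift either time.

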